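# Pack the large loom weights and close up the finds case

## Robot

A 6-joint arm with a two-finger parallel gripper is mounted at the origin on the work surface. World frame = base frame: x ahead of the robot, y to its left, z up, the work surface at z = 0. Lengths are in mm, angles in rad, forces in N, time in s.
With the tool pointing down it reaches from about 300 to 950 mm from the base axis. Payload 3.1 kg.
Tool frame: the origin (TCP) lies on the centre line of the jaws, within the pads' length; the fingertips stand 19 mm ahead of it and the grasp point (between the pads) is the TCP (bot.tcp_to_tips is the distance from the TCP to the fingertips, in mm); z points along the fingers, y is the line along which they close (so a half turn about z gives the same grasp; the last joint's range is limited). The gripper opens to 85 mm and grips with 20 to 120 N. Pads are 22 mm wide; open, the fingers measure 114 mm over their backs; the gripper's body (76 mm by 85 mm) begins 54 mm behind the grasp point. The pads swing forward as they close: fully open they stand 13 mm farther back than shut.
Start: joints at [-1.325, 0.308, 1.634, -0, 1.2, -0.07], TCP at [194.084, -594.107, 250.272] pointing down, gripper open.
Joint ranges: [-3.06, 3.06], [-0.79, 1.96], [0.05, 2.63], [-1.19, 4.34], [0.05, 2.64], [-2.94, 2.94]. Speed limits (rad/s): [2.79, 2.79, 3.14, 3.14, 3.14, 3.14].

## Interface

Orientations are given as a unit quaternion [x, y, z, w].
In Python, from cell import bot, eyes gives the robot as it stands.
- The arm moves only by the tool move_arm, never from a script. Its argument "moves" is text: rows parted by semicolons, each of 5 numbers parted by spaces: the opening, from 0 (shut) to 1 (fully open), then the shift along the tool's x, y, z each as a share of 200 mm, from -1 to 1, then the turn about the tool's z as a share of 360 degrees, from -1 to 1. In form: gripper x y z roll; .... A call has 1 to 12 rows; each row is the pose to reach, as a shift and turn from the pose commanded when the call began, along the tool's axes at that moment, turning the shorter way round; what a row does not reach only later rows make up. A row lasts 1/8 s, in which the tool goes at most 62.5 mm and 10.7 degrees, less where a joint would pass 70% of its speed; a pose out of reach is approached as far as the arm can. A call with a number of a shift or a turn outside -1 to 1 is refused whole. A call with a gripper value outside its range is refused whole. The fingers move at their own pace and stop on an object; "squeeze" is the grip in N (left out, the last holds). Time passes only in rows, so rows that repeat a pose let the fingers close. It gives the time, the measured TCP pose, the force, the opening and the grip force at its end, in the units of the state.
- bot.read_state(): the state, without advancing time (a new reading comes with each control period).
- eyes.grab_frame(name): name is "side" or "top"; returns a dict with "img" (480x640x3 uint8, blue, green, red), "camera_matrix" (3x3 intrinsics, pixels), "R" (3x3) and "t" (3): a world point X has camera coordinates R X + t. Camera axes: x right, y down, z forward; pixel columns grow to the right and rows downward; lengths in mm; the calibration is good to about 2 mm. A picture is of the moment at which its call begins. There is no depth.
- bot.sign_off(): hands the job in; it is judged then, once.
The state is a dict: "time_s": time; "joint_pos": joint angles; "qd": joint speeds; "tau": joint torques, N m; "ee_pos": TCP position; "tool_rot": TCP orientation; "force": force on the tool from outside, world axes, zero at the start; "torque": the same for the moment, N m; "finger_gap": opening from 0.0 (shut) to 1.0 (fully open); "grip_force": force on a finger pad.
Only numpy, scipy, OpenCV 4.12 (cv2) and the standard library are available. Lean on these libraries where they do the work, as an engineer would, in place of code of your own. Each camera call takes 0.05 s, during which the arm holds its last target. There are 200 camera calls.

## Task

Pack every large loom weight from the sorting tray into the plywood finds case and put any small one that was packed by mistake back in the tray with the other small ones; this is ancient clay, so set it down and do not let it drop. Then shut the lid fully home and turn both turnbuttons square over its edge to secure it, leaving the jar, brush and bowl alone.

Things in the scene. Friction and masses are not known exactly. Their poses are not given: they have to be found in the camera images.
- case: open plywood finds case, fixed. Inside 172 (x) by 250 mm (y), walls 12 mm, rim 118 mm above the table, firm foam floor at 18 mm. Lid strips stand 7 mm in from the end walls (y = +-125 mm) at 100 to 108 mm height. Front rail, rim high: x = -122 to -86 mm; back rail to +110; 274 mm along y. Origin: centre, at table height; x: away from the robot, front rail to hinge; y: left; z: up
- lid (a joint): the case's inset plywood lid, rad: 0 = shut, flush with the rim, 1.57 = upright, stop at 1.9; starts at 1.65 to 1.85. Stiff hinge: it stays at any angle; 3 to 6 N near its free edge move it. 168 mm from hinge to free edge, 242 mm along y, 9 mm thick; outer face in the plane of the hinge axis; a batten 22 x 14 mm, 150 mm long, lies across the middle of the outer face
- lid_hinge (a point): middle of the lid's hinge axis (which runs along the case's y): 84 mm behind the case's centre, 118 mm above the table; the frame turns with the lid, x pointing from the free edge to the hinge, z out of the lid's outer face
- lid_edge (a point): middle of the lid's free edge, on the outer face, 168 mm from the hinge; moves with the lid, axes as lid_hinge
- tray: shallow white plastic sorting tray, fixed to the table, 225 mm (x) by 325 mm (y) outside, rim 18 mm high, walls 4 mm, floor 4 mm above the table. Origin: centre of the underside; z up
- button_left (a joint): left wooden turnbutton on the front rail, rad: 0 = square across the rail, pointing to the hinge over the lid's edge; 1.57 = along the rail to +y; range -0.6 to 1.75, starts open at 1.4 to 1.7. Bar 18 mm wide, 14 mm thick, 50 mm long one way from its pivot and 12 mm the other, 4 mm clear of the rim; stays where left, 1.5 N at 40 mm turns it; over the opening it blocks the lid
- button_left_pivot (a point): top of the left turnbutton on its upright pivot: at x = -104, y = +75 mm of the case, 136 mm above the table
- button_left_tip (a point): top of the left turnbutton at the far end of its long arm, 50 mm from the pivot
- button_right (a joint): right wooden turnbutton on the front rail, rad: 0 = square across the rail, pointing to the hinge over the lid's edge; 1.57 = along the rail to -y; range -0.6 to 1.75, starts open at 1.4 to 1.7. Bar 18 mm wide, 14 mm thick, 50 mm long one way from its pivot and 12 mm the other, 4 mm clear of the rim; stays where left, 1.5 N at 40 mm turns it; over the opening it blocks the lid
- button_right_pivot (a point): top of the right turnbutton on its upright pivot: at x = -104, y = -75 mm of the case, 136 mm above the table
- button_right_tip (a point): top of the right turnbutton at the far end of its long arm, 50 mm from the pivot
- large_1: large loom weight: fired-clay truncated square pyramid, 85 mm tall, 56 mm square at the base, 36 mm square at the top (corners knocked off 5 mm), flanks lean in 6.7 degrees, thong hole through it near the top, about 0.35 kg (+-20%). Starts standing in the tray; may be absent. Origin: centre of its base; z: up its axis; x and y: across its flanks
- large_2: large loom weight: fired-clay truncated square pyramid, 85 mm tall, 56 mm square at the base, 36 mm square at the top (corners knocked off 5 mm), flanks lean in 6.7 degrees, thong hole through it near the top, about 0.35 kg (+-20%). Starts standing in the tray; may be absent. Origin: centre of its base; z: up its axis; x and y: across its flanks
- large_3: large loom weight: fired-clay truncated square pyramid, 85 mm tall, 56 mm square at the base, 36 mm square at the top (corners knocked off 5 mm), flanks lean in 6.7 degrees, thong hole through it near the top, about 0.35 kg (+-20%). Starts standing in the tray; may be absent. Origin: centre of its base; z: up its axis; x and y: across its flanks
- large_4: large loom weight: fired-clay truncated square pyramid, 85 mm tall, 56 mm square at the base, 36 mm square at the top (corners knocked off 5 mm), flanks lean in 6.7 degrees, thong hole through it near the top, about 0.35 kg (+-20%). Starts standing in the tray; may be absent. Origin: centre of its base; z: up its axis; x and y: across its flanks
- small_1: small loom weight: same shape and clay, 64 mm tall, 42 mm square at the base, 27 mm at the top, about 0.15 kg (+-20%). Starts standing in the tray; may be absent. Origin: centre of its base; z: up its axis; x and y: across its flanks
- small_2: small loom weight: same shape and clay, 64 mm tall, 42 mm square at the base, 27 mm at the top, about 0.15 kg (+-20%). Starts standing in the tray; may be absent. Origin: centre of its base; z: up its axis; x and y: across its flanks
- small_3: small loom weight: same shape and clay, 64 mm tall, 42 mm square at the base, 27 mm at the top, about 0.15 kg (+-20%). Starts standing in the case, where it was put by mistake; may be absent. Origin: centre of its base; z: up its axis; x and y: across its flanks
- jar: glass jar with a white cap, 64 mm across, 85 mm tall, stands beyond the work; origin under its centre; leave it alone
- brush: wooden brush lying on the table to the right of the work; origin under its middle; leave it alone
- bowl: terracotta bowl, 110 mm across, 50 mm high, far left; origin under its centre; leave it alone

How it is judged (in metres and radians):
On the way, in this order (a step that is already met when the one before it is completed fails the run):
1. every large weight is in the case and every small one in the tray (x of large_1 in the frame of case between -0.086 and 0.086 m and y of large_1 in the frame of case between -0.125 and 0.125 m and z of each of large_1, large_2, large_3, large_4 in the frame of case below 0.06 m and x of large_2 in the frame of case between -0.086 and 0.086 m and y of large_2 in the frame of case between -0.125 and 0.125 m and x of large_3 in the frame of case between -0.086 and 0.086 m and y of large_3 in the frame of case between -0.125 and 0.125 m and x of large_4 in the frame of case between -0.086 and 0.086 m and y of large_4 in the frame of case between -0.125 and 0.125 m and x of small_1 in the frame of tray between -0.1125 and 0.1125 m and y of small_1 in the frame of tray between -0.1625 and 0.1625 m and z of each of small_1, small_2, small_3 in the frame of tray below 0.045 m and x of small_2 in the frame of tray between -0.1125 and 0.1125 m and y of small_2 in the frame of tray between -0.1625 and 0.1625 m and x of small_3 in the frame of tray between -0.1125 and 0.1125 m and y of small_3 in the frame of tray between -0.1625 and 0.1625 m and linear speed of each of large_1, large_2, large_3, large_4, small_1, small_2, small_3 below 0.02 m/s), for 0.2 s.
2. the lid is shut (value of joint lid below 0.03 rad), for 0.2 s.
3. both turnbuttons are turned over the lid (value of joint button_left between -0.35 and 0.35 rad and value of joint button_right between -0.35 and 0.35 rad and value of joint lid below 0.03 rad), for 0.2 s.
At the end, for the whole second after the job is handed in: Each large weight present is inside the case (base centre under 60 mm above the table), each small one in the tray (under 45 mm), all at rest and released; the lid is shut within 0.03 rad and both turnbuttons are within 0.35 rad of square over it (all of step 1 and all of step 3); the robot touches nothing.
It fails at once if a loom weight is dropped or thrown (faster than 1.2 m/s while not in the fingers) ((linear speed of large_1 above 1.2 m/s and contact force between large_1 and the fingers below 0.5 N) or (linear speed of large_2 above 1.2 m/s and contact force between large_2 and the fingers below 0.5 N) or (linear speed of large_3 above 1.2 m/s and contact force between large_3 and the fingers below 0.5 N) or (linear speed of large_4 above 1.2 m/s and contact force between large_4 and the fingers below 0.5 N) or (linear speed of small_1 above 1.2 m/s and contact force between small_1 and the fingers below 0.5 N) or (linear speed of small_2 above 1.2 m/s and contact force between small_2 and the fingers below 0.5 N) or (linear speed of small_3 above 1.2 m/s and contact force between small_3 and the fingers below 0.5 N)).
It fails at once if the jar, the brush or the bowl is shifted by more than 30 mm (distance of any of jar, brush, bowl from where it was at the start of the episode above 0.03 m).
Of large_1, large_2, large_3, large_4 only 3 to 4 are there at a start; the rules pass over those that are not, and their reading is None.
Of small_1, small_2, small_3 only 2 to 2 are there at a start; the rules pass over those that are not, and their reading is None.
At some moment in a run one of large_1, large_2, large_3, large_4, small_1, small_2, small_3 may be knocked a few centimetres aside while the robot is not near it.
It also fails if it takes over 210 s, if anything falls off the work surface, if the arm or the gripper's body presses on something with over 40 N, if the wrist force passes 120 N, or if a joint passes its speed limit or range.

## Working session

There is one attempt and no reset: what is moved stays moved. The work goes in short steps, Python scripts to look and compute and a tool call to move; the robot and the scene stay as the last step left them, time stands still between calls to the robot, and variables do not carry over. Pictures are saved under pics/ and viewed, at most 14 in all, crops included, and the job is handed in when it is done.

Besides the shell and the picture viewer there is one more tool, called by a JSON object that holds its "op" and its "data", one argument or row to a line. move_arm: Moves the arm, as the interface text tells. Shift numbers are shares of 200 mm and turn numbers shares of 360 degrees, none past 1 either way. Its arguments: {"type":"object","properties":{"moves":{"type":"string"},"squeeze":{"type":"number"}},"required":["moves"]}

```bash
mkdir -p pics
python3 - <<'E'
from cell import bot, eyes
import cv2,pickle
s=bot.read_state(); print(s)
for n in("top","side"):
    f=eyes.grab_frame(n); cv2.imwrite(f"pics/{n}0.png",f["img"]); pickle.dump(f,open(f"{n}.pkl","wb")); print(n,f["camera_matrix"],f["R"],f["t"])
E
```

```text
{'time_s': 0.0, 'joint_pos': array([-1.32466046e+00,  3.09032090e-01,  1.63516236e+00,  3.48840611e-05,
        1.19971433e+00, -6.96448810e-02]), 'qd': array([-2.83371806e-04, -1.60891468e-03, -9.93951636e-06, -9.44601305e-04,
       -1.37729447e-04,  5.60699307e-04]), 'tau': array([-1.21856239e-03, -4.15262282e+01, -2.76665372e+01, -6.70461736e-05,
        1.01314098e-02,  3.03572357e-06]), 'ee_pos': array([ 193.92713013, -593.3424337 ,  249.04169191]), 'tool_rot': array([ 9.87561523e-01,  1.57228803e-01, -8.58766438e-05, -1.15498513e-03]), 'force': array([ 0.46823178, -0.70880654, -0.19203339]), 'torque': array([-0.00022978, -0.01976039,  0.00546666]), 'grip_force': 0.0, 'finger_gap': 0.9961929159307216}
top [[590.90343451   0.         333.59317646]
 [  0.         590.90343451 235.71463618]
 [  0.           0.           1.        ]] [[ 0.01384519 -0.99990335 -0.00126489]
 [-0.99145399 -0.01356406 -0.1297498 ]
 [ 0.1297201   0.00305049 -0.99154596]] [   3.06619761  586.3016659  1809.54659445]
side [[511.93447139   0.         312.65698736]
 [  0.         511.93447139 229.32396605]
 [  0.           0.           1.        ]] [[-0.97999279 -0.19899628 -0.00382346]
 [-0.09808341  0.49956665 -0.86070483]
 [ 0.17318713 -0.84310951 -0.50908995]] [ 589.02905209  168.7446073  1232.11314878]
```

View pics/top0.png

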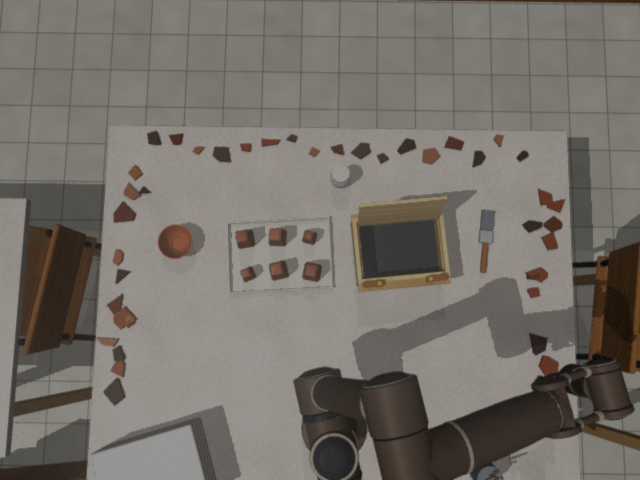

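View pics/side0.png

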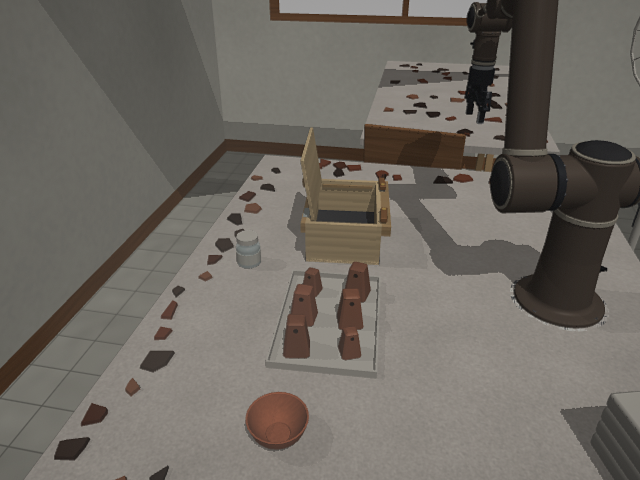

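The top picture shows six weights in the tray: large ones near (245,239), (277,237), (279,270) and (312,272), small ones near (309,237) and (248,274). The case around (400,248) looks empty. I'll enlarge both to get exact positions.

Run:
```python
import cv2
i=cv2.imread("pics/top0.png")
a=cv2.resize(i[210:300,222:342],None,fx=6.6,fy=6.6,interpolation=cv2.INTER_CUBIC); a=cv2.convertScaleAbs(a,alpha=1.6,beta=15)
b=cv2.resize(i[190:295,345:455],None,fx=5.7,fy=5.7,interpolation=cv2.INTER_CUBIC); b=cv2.convertScaleAbs(b,alpha=1.6,beta=15)
cv2.imwrite("pics/a.png",a);cv2.imwrite("pics/b.png",b);print(a.shape,b.shape)
```

```text
(594, 792, 3) (598, 627, 3)
```

View pics/a.png

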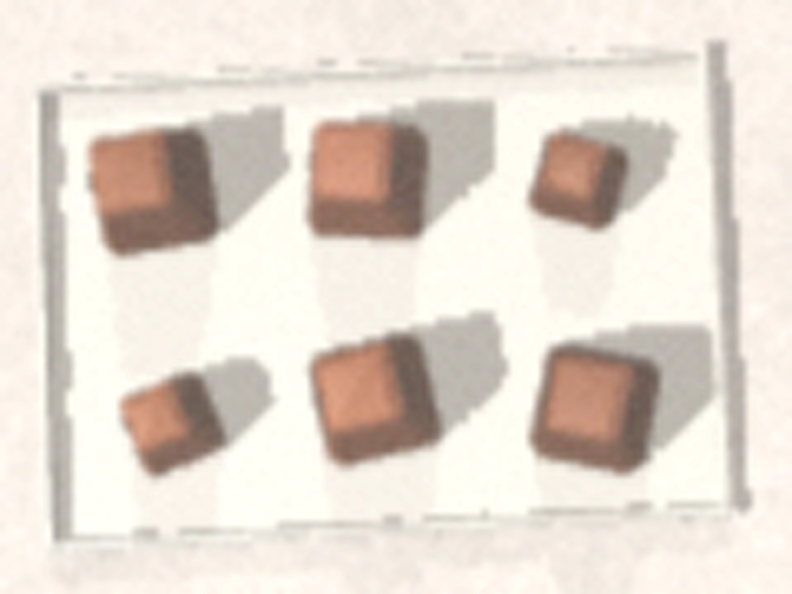

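View pics/b.png

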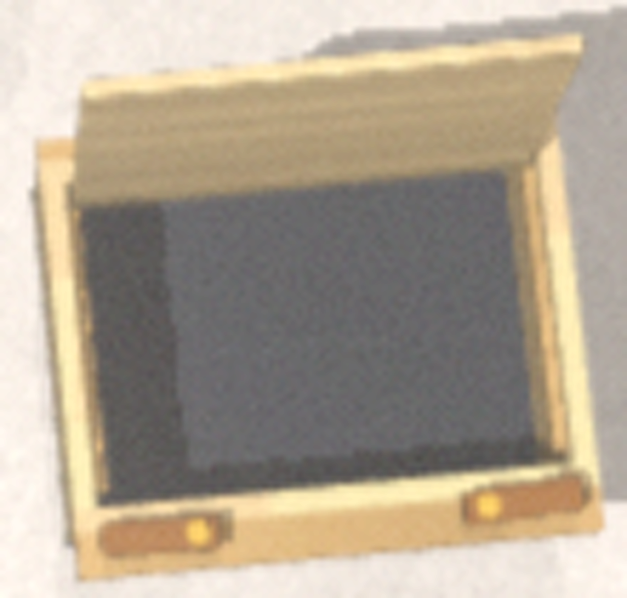

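The enlarged crops show four large weights, with top centres in crop pixels at (132,171), (351,162), (360,389) and (591,393). The two small ones are at (573,167) and (156,413). The case is empty, with brass pivots at crop (200,532) and (488,505). Both small weights are already in the tray, so only the large ones need to move. Next I'll fit the poses with models.

```bash
cat > h.py <<'E'
import numpy as np, cv2, pickle
from scipy.optimize import minimize, least_squares
def proj(f,P):
    c=np.asarray(P,float)@f["R"].T+f["t"]; u=c@f["camera_matrix"].T; return u[:,:2]/u[:,2:]
def unproj(f,uv,z):
    d=f["R"].T@np.linalg.inv(f["camera_matrix"])@[*uv,1]; o=-f["R"].T@f["t"]; return o+d*(z-o[2])/d[2]
def frustum(x,y,yaw,large,z0):
    h,b,t=(85,28,18) if large else (64,21,13.5)
    R=np.array([[np.cos(yaw),-np.sin(yaw)],[np.sin(yaw),np.cos(yaw)]]); P=[]
    for s,z in((b,z0),(t,z0+h)):
        q=np.array([(a,c) for a in(-s,s) for c in(-s+5,s-5)]+[(c,a) for a in(-s,s) for c in(-s+5,s-5)])
        P+=[np.r_[R@p+[x,y],z] for p in q]
    return np.array(P)
def fit(f,x,y,large,z0=4):
    S=8; img=f["img"]; c=proj(f,[[x,y,z0+40]])[0].astype(int); r=22
    o=c-r; crop=img[o[1]:o[1]+2*r,o[0]:o[0]+2*r].astype(float)
    m=(crop[...,2]-crop[...,0])
    m=np.clip(m/22,0,1)   # clay is reddish, shadow and tray grey
    m=cv2.resize(m,None,fx=S,fy=S,interpolation=cv2.INTER_LINEAR)
    def cost(p):
        q=((proj(f,frustum(*p[:2],p[2]/30,large,z0))-o+.5)*S).astype(np.float32)
        k=np.zeros(m.shape,np.float32); cv2.fillConvexPoly(k,cv2.convexHull(q).round().astype(int),1)
        k=cv2.GaussianBlur(k,(0,0),S*.5); return ((k-m)**2).sum()/S/S
    b=None
    for y0 in(-.5,-.2,.1,.4,.7):
        s=minimize(cost,[x,y,y0*30],method="Nelder-Mead",options=dict(initial_simplex=[[x,y,y0*30],[x+8,y,y0*30],[x,y+8,y0*30],[x,y,y0*30+6]],xatol=.1,fatol=.01))
        if b is None or s.fun<b.fun:b=s
    w=(b.x[2]/30+np.pi/4)%(np.pi/2)-np.pi/4
    return b.x[0],b.x[1],w,b.fun
def tops(): return {n:v for n,v in dict(A=((132,171),1),B=((351,162),1),C=((360,389),1),D=((591,393),1),s1=((573,167),0),s2=((156,413),0)).items()}
E
python3 - <<'E'
from h import *
f=pickle.load(open("top.pkl","rb"))
for n,(p,l) in tops().items():
    uv=(np.array(p)+.5)/6.6-.5+[222,210]; X=unproj(f,uv,4+(85 if l else 64))
    r=fit(f,X[0],X[1],l); print(n,X.round(1),np.round(r,2))
# case
def C(p): return (np.array(p)+.5)/5.7-.5+[345,190]
mod=np.array([[-104,75,136],[-104,-75,136],[-122,137,118],[-122,-137,118],[-86,125,118.]])
pix=np.array([C(p) for p in((200,532),(488,505),(80,580),(604,530),(100,503))])
def W(p,m):
    c,s=np.cos(p[2]),np.sin(p[2]); return np.c_[m[:,0]*c-m[:,1]*s+p[0],m[:,0]*s+m[:,1]*c+p[1],m[:,2]]
r=least_squares(lambda p:(proj(f,W(p,mod))-pix).ravel(),[600,-100,0]); print("case",r.x.round(3),r.fun.reshape(-1,2).round(1).tolist())
# lid angle from free edge corners
for a in np.arange(1.6,1.95,.05):
    e=np.array([[84-168*np.cos(a),s*121,118+168*np.sin(a)] for s in(1,-1)]); q=(proj(f,W(r.x,e))-[345,190]+.5)*5.7; print(a.round(2),q.round().tolist(), end=" ")
cv=[(40,92),(55,540),(716,42),(743,512)]; T=[unproj(f,(np.array(p)+.5)/6.6-.5+[222,210],18).round() for p in cv]; print("\ntray",T)
s=pickle.load(open("side.pkl","rb")); print("side case pivots",proj(s,W(r.x,mod[:2])).round(1))
E
```

```text
A [576.4 290.8  89. ] [5.7665e+02 2.9428e+02 1.9000e-01 3.0494e+02]
B [582. 190.  89.] [ 5.8410e+02  1.9183e+02 -2.0000e-02  2.9069e+02]
C [477.3 183.1  89. ] [4.7780e+02 1.8571e+02 2.3000e-01 2.3848e+02]
D [477.   77.4  89. ] [ 4.7452e+02  7.9750e+01 -2.0000e-01  2.6015e+02]
s1 [583.8  88.6  68. ] [ 5.8567e+02  8.9890e+01 -2.1000e-01  3.2389e+02]
s2 [466.5 279.2  68. ] [4.6484e+02 2.8199e+02 3.8000e-01 2.6318e+02]
case [ 5.47665e+02 -1.89419e+02  1.03000e-01] [[-0.2, -0.2], [0.2, -0.1], [0.1, -0.4], [0.4, 0.1], [-0.5, 0.6]]
1.6 [[87.0, 120.0], [591.0, 76.0]] 1.65 [[85.0, 103.0], [589.0, 59.0]] 1.7 [[84.0, 86.0], [587.0, 42.0]] 1.75 [[82.0, 70.0], [584.0, 25.0]] 1.8 [[80.0, 54.0], [582.0, 9.0]] 1.85 [[78.0, 38.0], [579.0, -6.0]] 1.9 [[77.0, 23.0], [576.0, -21.0]] 
tray [array([623., 348.,  18.]), array([409., 333.,  18.]), array([652.,  23.,  18.]), array([427.,   7.,  18.])]
side case pivots [[383.4 208.8]
 [382.3 184.2]]
```

```bash
python3 - <<'E'
s=open("h.py").read()
s=s.replace('''m=(crop[...,2]-crop[...,0])
    m=np.clip(m/22,0,1)''','''m=(crop[...,2]-crop[...,0])/(crop[...,2]+5)
    m=np.clip((m-.12)/.2,0,1)''')
s+='''
CASE=(547.7,-189.4,.103)
def look(name=None):
    from cell import eyes
    f=eyes.grab_frame("top")
    if name: cv2.imwrite("pics/%s.png"%name,f["img"])
    return f
def w(x,y):
    c,s=np.cos(CASE[2]),np.sin(CASE[2]); return CASE[0]+x*c-y*s,CASE[1]+x*s+y*c
def rel(pts,cmd=None):
    """world x,y,z,yaw(deg) -> tool shifts in shares from cmd or measured pose"""
    from cell import bot
    s=bot.read_state(); q=s["tool_rot"]; p=s["ee_pos"] if cmd is None else np.array(cmd[:3]); yaw=2*np.arctan2(q[1],q[0]) if cmd is None else np.radians(cmd[3])
    print("at",s["ee_pos"].round(1),"yaw",np.degrees(yaw).round(2))
    for x,y,z,a in pts:
        d=np.array([x,y,z])-p; c,n=np.cos(yaw),np.sin(yaw); t=(a-np.degrees(yaw)+180)%360-180
        print((x,y,z,a),"->",np.round([(d[0]*c+d[1]*n)/200,(d[0]*n-d[1]*c)/200,-d[2]/200,-t/360],4))
'''
open("h.py","w").write(s)
E
python3 - <<'E'
from h import *
f=pickle.load(open("top.pkl","rb"))
im=f["img"].astype(float); 
for uv in((245,239),(252,245),(265,255),(256,232)): print(im[uv[1],uv[0]], end="")
for n,(p,l) in tops().items():
    uv=(np.array(p)+.5)/6.6-.5+[222,210]; X=unproj(f,uv,4+(85 if l else 64))
    print(n,np.round(fit(f,X[0],X[1],l),2))
for x,y in((20,55),(20,-55),(-42,55),(-42,-55)): print(np.round(w(x,y),1))
E
```

```text
[ 63.  80. 114.][49. 55. 69.][144. 151. 151.][ 99. 105. 108.]A [5.7674e+02 2.9352e+02 1.6000e-01 3.0110e+01]
B [ 5.8436e+02  1.9144e+02 -2.0000e-02  1.7570e+01]
C [4.7865e+02 1.8497e+02 2.5000e-01 1.9730e+01]
D [ 4.7531e+02  7.9210e+01 -1.9000e-01  2.3270e+01]
s1 [ 5.8588e+02  8.8710e+01 -2.8000e-01  1.0910e+01]
s2 [4.6546e+02 2.8171e+02 4.2000e-01 1.4680e+01]
[ 561.9 -132.6]
[ 573.2 -242.1]
[ 500.3 -139. ]
[ 511.6 -248.4]
```

{"op": "move_arm", "data": {
  "moves": "1 0.8 -0.92 0 0; 1 0.8 -0.92 0 0; 1 0.8 -0.92 0 0; 1 0.8 -0.92 0 0; 1 0.8 -0.92 0 0",
  "squeeze": 40
}}

```text
time_s: 0.72
ee_pos: [289.6, -365.8, 249.5]
tool_rot: [0.987, 0.159, -0.0, -0.001]
force: [0.8, 0.6, -1.1]
finger_gap: 0.996
grip_force: 0.0
```

{"op": "move_arm", "data": {
  "moves": "1 0.8 -0.92 0 0.05; 1 0.8 -0.92 0 0.05; 1 0.8 -0.92 0 0.05; 1 0.8 -0.92 0 0.05; 1 0.8 -0.92 0 0.05"
}}

```text
time_s: 1.35
ee_pos: [385.2, -142.0, 250.3]
tool_rot: [1.0, 0.004, 0.0, -0.0]
force: [0.8, -0.1, 0.1]
finger_gap: 0.998
grip_force: 0.0
```

Run:
```python
from h import *
rel([(475.3,79.2,220,-10.9),(475.3,79.2,54,-10.9)])
```

```text
at [ 385.2 -142.   250.3] yaw 0.51
(475.3, 79.2, 220, -10.9) -> [ 0.4603 -1.1022  0.1513  0.0317]
(475.3, 79.2, 54, -10.9) -> [ 0.4603 -1.1022  0.9813  0.0317]
```

{"op": "move_arm", "data": {
  "moves": "0.85 0.46 -1 0.15 0.032; 0.85 0.46 -1 0.15 0.032; 0.85 0.46 -1 0.15 0.032; 0.85 0.46 -1 0.15 0.032; 0.85 0.46 -1 0.15 0.032; 0.85 0.46 -1 0.15 0.032"
}}

```text
time_s: 2.1
ee_pos: [475.7, 53.6, 219.9]
tool_rot: [0.995, -0.1, -0.0, 0.001]
force: [-0.3, 0.9, -0.4]
finger_gap: 0.852
grip_force: 0.0
```

Run:
```python
from h import *
rel([(475.3,79.2,220,-10.9),(475.3,79.2,54,-10.9)])
```

```text
at [475.7  53.6 219.9] yaw -11.48
(475.3, 79.2, 220, -10.9) -> [-0.0275 -0.125  -0.0005 -0.0016]
(475.3, 79.2, 54, -10.9) -> [-0.0275 -0.125   0.8295 -0.0016]
```

{"op": "move_arm", "data": {
  "moves": "0.85 -0.027 -0.125 0 -0.002; 0.85 -0.027 -0.125 0.4 -0.002; 0.85 -0.027 -0.125 0.7 -0.002; 0.85 -0.027 -0.125 0.83 -0.002; 0.85 -0.027 -0.125 0.83 -0.002; 0.2 -0.027 -0.125 0.83 -0.002; 0.2 -0.027 -0.125 0.83 -0.002; 0.2 -0.027 -0.125 0.83 -0.002; 0.2 -0.027 -0.125 0.83 -0.002; 0.2 -0.027 -0.125 0.83 -0.002; 0.2 -0.027 -0.125 0.83 -0.002"
}}

```text
time_s: 3.48
ee_pos: [477.7, 80.0, 57.1]
tool_rot: [0.996, -0.093, 0.003, 0.0]
force: [-0.7, -4.6, 7.4]
finger_gap: 0.53
grip_force: 41.7
```

{"op": "move_arm", "data": {
  "moves": "0.2 0 0 -0.1 0; 0.2 0 0 -0.3 0; 0.2 0 0 -0.55 0; 0.2 0 0 -0.8 0; 0.2 0 0 -0.9 0; 0.2 0 0 -0.9 0"
}}

```text
time_s: 4.22
ee_pos: [476.9, 81.2, 237.2]
tool_rot: [0.996, -0.093, 0.003, -0.001]
force: [0.8, -0.5, -3.3]
finger_gap: 0.529
grip_force: 42.0
```

Run:
```python
from h import *
rel([(520,-30,235,-2),(561.9,-132.6,235,5.9)])
```

```text
at [476.9  81.2 237.2] yaw -10.7
(520, -30, 235, -2) -> [ 0.315   0.5065  0.011  -0.0242]
(561.9, -132.6, 235, 5.9) -> [ 0.6161  0.9717  0.011  -0.0461]
```

{"op": "move_arm", "data": {
  "moves": "0.2 0.15 0.25 0.01 -0.01; 0.2 0.32 0.5 0.01 -0.024; 0.2 0.45 0.72 0.01 -0.035; 0.2 0.55 0.88 0.01 -0.042; 0.2 0.616 0.972 0.01 -0.046; 0.2 0.616 0.972 0.01 -0.046; 0.2 0.616 0.972 0.01 -0.046"
}}

```text
time_s: 5.1
ee_pos: [559.0, -132.1, 230.7]
tool_rot: [0.999, 0.051, -0.001, -0.001]
force: [-0.5, 0.2, -3.6]
finger_gap: 0.528
grip_force: 42.1
```

Run:
```python
from h import *
rel([(561.9,-132.6,120,5.9),(561.9,-132.6,73,5.9)])
```

```text
at [ 559.  -132.1  230.7] yaw 5.84
(561.9, -132.6, 120, 5.9) -> [ 1.440e-02  4.000e-03  5.537e-01 -2.000e-04]
(561.9, -132.6, 73, 5.9) -> [ 1.440e-02  4.000e-03  7.887e-01 -2.000e-04]
```

{"op": "move_arm", "data": {
  "moves": "0.2 0.014 0.004 0.2 0; 0.2 0.014 0.004 0.4 0; 0.2 0.014 0.004 0.6 0; 0.2 0.014 0.004 0.7 0; 0.2 0.014 0.004 0.75 0; 0.2 0.014 0.004 0.77 0; 0.2 0.014 0.004 0.77 0; 0.2 0.014 0.004 0.77 0"
}}

```text
time_s: 6.1
ee_pos: [564.2, -134.0, 79.6]
tool_rot: [0.999, 0.051, 0.001, 0.0]
force: [0.0, -0.4, -2.4]
finger_gap: 0.532
grip_force: 42.1
```

{"op": "move_arm", "data": {
  "moves": "0.2 0 0 0.02 0; 0.2 0 0 0.02 0; 0.2 0 0 0.035 0; 0.2 0 0 0.035 0; 0.2 0 0 0.04 0; 0.2 0 0 0.04 0"
}}

```text
time_s: 6.85
ee_pos: [563.2, -133.7, 71.2]
tool_rot: [0.999, 0.051, -0.0, 0.0]
force: [-3.6, 0.6, 5.4]
finger_gap: 0.527
grip_force: 43.3
```

{"op": "move_arm", "data": {
  "moves": "0.6 0 0 0.04 0; 0.68 0 0 0.04 0; 0.74 0 0 0.04 0; 0.74 0 0 0.04 0; 0.74 0 0 0.02 0; 0.74 0 0 -0.1 0; 0.74 0 0 -0.4 0; 0.74 0 0 -0.7 0; 0.74 0 0 -0.8 0; 0.74 0 0 -0.8 0"
}}

```text
time_s: 8.1
ee_pos: [564.7, -134.0, 232.6]
tool_rot: [0.999, 0.051, 0.003, 0.001]
force: [0.1, -0.6, -0.0]
finger_gap: 0.743
grip_force: 0.0
```

Run:
```python
from h import *
f=look("t1")
for n,x,y,l in(("A",576.7,293.5,1),("B",584.4,191.4,1),("C",478.7,185,1),("s1",586,88.7,0),("s2",465.5,281.7,0)): print(n,np.round(fit(f,x,y,l),2))
b=cv2.resize(f["img"][180:300,222:455],None,fx=3.4,fy=3.4,interpolation=cv2.INTER_CUBIC); cv2.imwrite("pics/t1b.png",cv2.convertScaleAbs(b,alpha=1.5,beta=10))
rel([(478.7,185,225,14.3)])
```

```text
A [5.7699e+02 2.9284e+02 2.1000e-01 2.9600e+01]
B [583.91 191.15  -0.    22.52]
C [4.7880e+02 1.8477e+02 2.4000e-01 2.4360e+01]
s1 [ 5.8593e+02  8.9110e+01 -2.8000e-01  1.2170e+01]
s2 [4.6582e+02 2.8149e+02 4.0000e-01 1.5940e+01]
at [ 563.3 -133.5  230.4] yaw 5.85
(478.7, 185, 225, 14.3) -> [-0.2582 -1.6274  0.0271 -0.0235]
```

View pics/t1b.png

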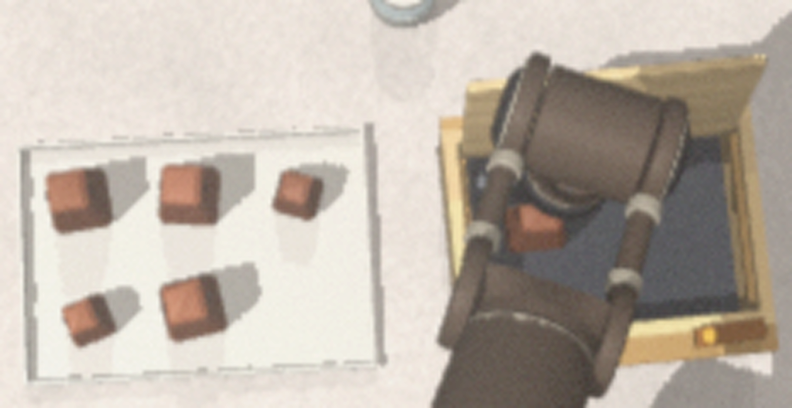

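The weight stands in the case at about (535,225) in the crop, and the rest of the tray hasn't moved. C is next.

{"op": "move_arm", "data": {
  "moves": "0.85 -0.25 -0.85 0.03 -0.023; 0.85 -0.25 -0.85 0.03 -0.023; 0.85 -0.25 -0.85 0.03 -0.023; 0.85 -0.25 -0.85 0.03 -0.023; 0.85 -0.25 -0.85 0.03 -0.023"
}}

```text
time_s: 8.78
ee_pos: [495.4, 30.3, 222.7]
tool_rot: [0.992, 0.123, -0.001, 0.0]
force: [-0.3, 0.4, 0.1]
finger_gap: 0.848
grip_force: 0.0
```

{"op": "move_arm", "data": {
  "moves": "0.85 0.1 -0.77 0 0; 0.85 0.1 -0.77 0 0; 0.85 0.1 -0.77 0 0; 0.85 0.1 -0.77 0 0; 0.85 0.1 -0.77 0 0"
}}

```text
time_s: 9.4
ee_pos: [478.3, 183.2, 223.7]
tool_rot: [0.992, 0.122, -0.0, 0.0]
force: [-0.8, -0.4, -0.5]
finger_gap: 0.849
grip_force: 0.0
```

Run:
```python
from h import *
rel([(478.7,185,225,14),(478.7,185,54,14)])
```

```text
at [478.3 183.2 223.7] yaw 14.06
(478.7, 185, 225, 14) -> [ 0.004  -0.0082 -0.0065  0.0002]
(478.7, 185, 54, 14) -> [ 4.000e-03 -8.200e-03  8.485e-01  2.000e-04]
```

{"op": "move_arm", "data": {
  "moves": "0.85 0.004 -0.008 0.3 0; 0.85 0.004 -0.008 0.6 0; 0.85 0.004 -0.008 0.85 0; 0.85 0.004 -0.008 0.85 0; 0.85 0.004 -0.008 0.85 0; 0.2 0.004 -0.008 0.85 0; 0.2 0.004 -0.008 0.85 0; 0.2 0.004 -0.008 0.85 0; 0.2 0.004 -0.008 0.85 0; 0.2 0.004 -0.008 0.85 0; 0.2 0.004 -0.008 0.85 0"
}}

```text
time_s: 10.78
ee_pos: [481.7, 185.9, 58.1]
tool_rot: [0.992, 0.124, 0.004, 0.001]
force: [0.3, -5.2, 7.2]
finger_gap: 0.527
grip_force: 40.4
```

{"op": "move_arm", "data": {
  "moves": "0.2 0 0 -0.1 0; 0.2 0 0 -0.3 0; 0.2 0 0 -0.55 0; 0.2 0 0 -0.8 0; 0.2 0 0 -0.9 0; 0.2 0 0 -0.9 0; 0.2 0 0 -0.9 0"
}}

```text
time_s: 11.65
ee_pos: [477.0, 186.1, 233.4]
tool_rot: [0.992, 0.123, -0.001, 0.0]
force: [-0.4, -0.4, -3.8]
finger_gap: 0.524
grip_force: 42.5
```

Run:
```python
from h import *
rel([(540,0,232,5.9),(*w(20,-55),232,5.9)])
```

```text
at [477.  186.1 233.4] yaw 14.14
(540, 0, 232, 5.9) -> [0.0782 0.979  0.0069 0.0229]
(np.float64(573.24899240707), np.float64(-242.05215082960513), 232, 5.9) -> [-0.0562  2.1932  0.0069  0.0229]
```

{"op": "move_arm", "data": {
  "moves": "0.2 0.02 0.25 0 0.01; 0.2 0.04 0.5 0 0.02; 0.2 0.06 0.75 0 0.023; 0.2 0.08 0.98 0 0.023; 0.2 0.08 0.98 0 0.023; 0.2 0.08 0.98 0 0.023"
}}

```text
time_s: 12.4
ee_pos: [540.1, 0.4, 232.3]
tool_rot: [0.999, 0.051, -0.002, -0.001]
force: [0.0, -0.4, -4.3]
finger_gap: 0.526
grip_force: 42.8
```

Run:
```python
from h import *
rel([(*w(20,-55),232,5.9)])
```

```text
at [5.401e+02 4.000e-01 2.323e+02] yaw 5.8
(np.float64(573.24899240707), np.float64(-242.05215082960513), 232, 5.9) -> [ 4.220e-02  1.223e+00  1.600e-03 -3.000e-04]
```

{"op": "move_arm", "data": {
  "moves": "0.2 0.01 0.25 0 0; 0.2 0.02 0.5 0 0; 0.2 0.04 0.75 0 0; 0.2 0.042 1 0 0; 0.2 0.042 1 0 0"
}}

```text
time_s: 13.02
ee_pos: [570.4, -199.7, 233.5]
tool_rot: [0.999, 0.05, -0.0, 0.0]
force: [0.5, 0.3, -3.7]
finger_gap: 0.525
grip_force: 43.0
```

{"op": "move_arm", "data": {
  "moves": "0.2 0 0.223 0 0; 0.2 0 0.223 0 0; 0.2 0 0.223 0 0; 0.2 0 0.223 0 0"
}}

```text
time_s: 13.52
ee_pos: [574.7, -240.3, 233.8]
tool_rot: [0.999, 0.052, -0.001, -0.001]
force: [0.0, 0.6, -3.9]
finger_gap: 0.523
grip_force: 43.0
```

Run:
```python
from h import *
rel([(*w(20,-55),78,5.9)])
```

```text
at [ 574.7 -240.3  233.8] yaw 5.96
(np.float64(573.24899240707), np.float64(-242.05215082960513), 78, 5.9) -> [-8.000e-03  8.100e-03  7.789e-01  2.000e-04]
```

{"op": "move_arm", "data": {
  "moves": "0.2 -0.008 0.008 0.2 0; 0.2 -0.008 0.008 0.4 0; 0.2 -0.008 0.008 0.6 0; 0.2 -0.008 0.008 0.7 0; 0.2 -0.008 0.008 0.75 0; 0.2 -0.008 0.008 0.77 0; 0.2 -0.008 0.008 0.78 0; 0.2 -0.008 0.008 0.79 0; 0.2 -0.008 0.008 0.8 0; 0.2 -0.008 0.008 0.8 0; 0.2 -0.008 0.008 0.8 0"
}}

```text
time_s: 14.9
ee_pos: [573.5, -244.1, 74.4]
tool_rot: [0.999, 0.051, 0.0, 0.0]
force: [-0.0, -0.3, -3.2]
finger_gap: 0.527
grip_force: 43.0
```

{"op": "move_arm", "data": {
  "moves": "0.2 0 0 0.01 0; 0.2 0 0 0.015 0; 0.2 0 0 0.02 0; 0.2 0 0 0.02 0; 0.2 0 0 0.02 0"
}}

```text
time_s: 15.52
ee_pos: [573.7, -244.1, 72.2]
tool_rot: [0.999, 0.051, -0.0, 0.0]
force: [-5.1, 1.9, 7.0]
finger_gap: 0.524
grip_force: 44.7
```

{"op": "move_arm", "data": {
  "moves": "0.6 0 0 0.015 0; 0.68 0 0 0.015 0; 0.74 0 0 0.015 0; 0.74 0 0 0.015 0; 0.74 0 0 0 0; 0.74 0 0 -0.1 0; 0.74 0 0 -0.4 0; 0.74 0 0 -0.7 0; 0.74 0 0 -0.8 0; 0.74 0 0 -0.8 0; 0.74 0 0 -0.8 0"
}}

```text
time_s: 16.9
ee_pos: [572.2, -243.7, 228.5]
tool_rot: [0.999, 0.051, -0.001, -0.001]
force: [0.9, 0.2, 0.7]
finger_gap: 0.743
grip_force: 0.0
```

Run:
```python
from h import *
f=look("t2")
for n,x,y,l in(("A",576.7,293.5,1),("B",584.4,191.4,1),("s1",586,88.7,0),("s2",465.5,281.7,0)): print(n,np.round(fit(f,x,y,l),2))
rel([(584,191,225,0)])
```

```text
A [5.7695e+02 2.9329e+02 1.7000e-01 3.1910e+01]
B [ 5.8449e+02  1.9166e+02 -1.0000e-02  2.4060e+01]
s1 [ 5.8632e+02  8.9110e+01 -3.2000e-01  1.3440e+01]
s2 [4.6571e+02 2.8178e+02 4.3000e-01 1.7140e+01]
at [ 571.9 -243.5  227.7] yaw 5.85
(584, 191, 225, 0) -> [ 0.2815 -2.1548  0.0134  0.0162]
```

{"op": "move_arm", "data": {
  "moves": "0.85 0 -1 0.01 0; 0.85 0 -1 0.01 0; 0.85 0 -1 0.01 0; 0.85 0 -1 0.01 0; 0.85 0 -1 0.01 0"
}}

```text
time_s: 17.58
ee_pos: [552.2, -44.5, 226.6]
tool_rot: [0.999, 0.052, -0.001, 0.0]
force: [0.6, -0.5, 0.3]
finger_gap: 0.848
grip_force: 0.0
```

{"op": "move_arm", "data": {
  "moves": "0.85 0 -0.3 0 0.016; 0.85 0.2 -1 0 0.016; 0.85 0.28 -1 0 0.016; 0.85 0.28 -1 0 0.016; 0.85 0.28 -1 0 0.016; 0.85 0.28 -1 0 0.016"
}}

```text
time_s: 18.32
ee_pos: [588.4, 157.6, 227.4]
tool_rot: [1.0, 0.0, -0.001, 0.001]
force: [-0.7, -0.8, 1.1]
finger_gap: 0.847
grip_force: 0.0
```

Run:
```python
from h import *
rel([(584.2,191.4,225,-.5),(584.2,191.4,54,-.5)])
```

```text
at [588.4 157.6 227.4] yaw 0.0
(584.2, 191.4, 225, -0.5) -> [-0.0209 -0.1692  0.0121  0.0014]
(584.2, 191.4, 54, -0.5) -> [-0.0209 -0.1692  0.8671  0.0014]
```

{"op": "move_arm", "data": {
  "moves": "0.85 -0.02 -0.169 0 0.001; 0.85 -0.02 -0.169 0.3 0.001; 0.85 -0.02 -0.169 0.6 0.001; 0.85 -0.02 -0.169 0.865 0.001; 0.85 -0.02 -0.169 0.865 0.001; 0.85 -0.02 -0.169 0.865 0.001; 0.2 -0.02 -0.169 0.865 0.001; 0.2 -0.02 -0.169 0.865 0.001; 0.2 -0.02 -0.169 0.865 0.001; 0.2 -0.02 -0.169 0.865 0.001; 0.2 -0.02 -0.169 0.865 0.001; 0.2 -0.02 -0.169 0.865 0.001"
}}

```text
time_s: 19.82
ee_pos: [587.7, 192.4, 59.9]
tool_rot: [1.0, -0.002, 0.004, 0.001]
force: [-0.5, -5.0, 7.5]
finger_gap: 0.528
grip_force: 40.6
```

{"op": "move_arm", "data": {
  "moves": "0.2 0 0 -0.1 0; 0.2 0 0 -0.3 0; 0.2 0 0 -0.55 0; 0.2 0 0 -0.8 0; 0.2 0 0 -0.9 0; 0.2 0 0 -0.9 0; 0.2 0 0 -0.9 0"
}}

```text
time_s: 20.7
ee_pos: [582.4, 193.1, 232.6]
tool_rot: [1.0, -0.002, -0.002, 0.001]
force: [-0.4, -0.2, -3.1]
finger_gap: 0.521
grip_force: 42.1
```

Run:
```python
from h import *
rel([(*w(-44,200),232,5.9),(*w(-44,55),232,5.9)])
```

```text
at [582.4 193.1 232.6] yaw -0.26
(np.float64(483.3695966466528), np.float64(5.016046674125221), 232, 5.9) -> [-0.4911  0.9425  0.0032 -0.0171]
(np.float64(498.27820308184334), np.float64(-139.2154805803575), 232, 5.9) -> [-0.4132  1.6633  0.0032 -0.0171]
```

{"op": "move_arm", "data": {
  "moves": "0.2 -0.12 0.22 0 -0.005; 0.2 -0.24 0.45 0 -0.01; 0.2 -0.36 0.7 0 -0.017; 0.2 -0.49 0.94 0 -0.017; 0.2 -0.49 0.94 0 -0.017; 0.2 -0.49 0.94 0 -0.017; 0.2 -0.49 0.94 0 -0.017"
}}

```text
time_s: 21.58
ee_pos: [485.5, 6.7, 234.4]
tool_rot: [0.999, 0.052, -0.001, -0.0]
force: [0.2, 0.3, -4.6]
finger_gap: 0.523
grip_force: 42.3
```

{"op": "move_arm", "data": {
  "moves": "0.2 0 0.25 0 0; 0.2 0 0.5 0 0; 0.2 0 0.725 0 0; 0.2 0 0.725 0 0; 0.2 0 0.725 0 0; 0.2 0 0.725 0 0"
}}

```text
time_s: 22.32
ee_pos: [500.2, -136.9, 234.9]
tool_rot: [0.999, 0.052, -0.0, -0.0]
force: [-0.7, 0.4, -3.6]
finger_gap: 0.521
grip_force: 42.6
```

Run:
```python
from h import *
rel([(*w(-43,55),78,5.9)])
```

```text
at [ 500.2 -136.9  234.9] yaw 5.97
(np.float64(499.2729032698053), np.float64(-139.1126626049424), 78, 5.9) -> [-5.800e-03  1.070e-02  7.844e-01  2.000e-04]
```

{"op": "move_arm", "data": {
  "moves": "0.2 -0.006 0.01 0.2 0; 0.2 -0.006 0.01 0.4 0; 0.2 -0.006 0.01 0.6 0; 0.2 -0.006 0.01 0.7 0; 0.2 -0.006 0.01 0.75 0; 0.2 -0.006 0.01 0.77 0; 0.2 -0.006 0.01 0.78 0; 0.2 -0.006 0.01 0.79 0; 0.2 -0.006 0.01 0.8 0; 0.2 -0.006 0.01 0.8 0; 0.2 -0.006 0.01 0.8 0"
}}

```text
time_s: 23.7
ee_pos: [499.3, -140.6, 75.4]
tool_rot: [0.999, 0.051, 0.0, 0.0]
force: [-0.1, 0.2, -4.3]
finger_gap: 0.524
grip_force: 42.6
```

{"op": "move_arm", "data": {
  "moves": "0.2 0 0 0.01 0; 0.2 0 0 0.015 0; 0.2 0 0 0.02 0; 0.2 0 0 0.02 0; 0.2 0 0 0.02 0"
}}

```text
time_s: 24.32
ee_pos: [499.6, -140.6, 73.9]
tool_rot: [0.999, 0.051, -0.0, -0.0]
force: [-6.0, 2.3, 15.1]
finger_gap: 0.518
grip_force: 45.3
```

Touched down. Release, lift and look.

{"op": "move_arm", "data": {
  "moves": "0.6 0 0 0.01 0; 0.68 0 0 0.01 0; 0.74 0 0 0.01 0; 0.74 0 0 0 0; 0.74 0 0 -0.02 0; 0.74 0 0 -0.1 0; 0.74 0 0 -0.4 0; 0.74 0 0 -0.7 0; 0.74 0 0 -0.8 0; 0.74 0 0 -0.8 0; 0.74 0 0 -0.8 0"
}}

```text
time_s: 25.7
ee_pos: [498.2, -139.8, 230.3]
tool_rot: [0.999, 0.051, -0.001, -0.001]
force: [-0.5, 0.4, -1.5]
finger_gap: 0.741
grip_force: 0.0
```

Run:
```python
from h import *
f=look("t3")
for n,x,y,l in(("A",576.7,293.5,1),("s1",586,88.7,0),("s2",465.5,281.7,0)): print(n,np.round(fit(f,x,y,l),2))
rel([(577,293,225,10)])
```

```text
A [5.7659e+02 2.9363e+02 2.1000e-01 3.4530e+01]
s1 [ 5.8567e+02  8.9370e+01 -2.7000e-01  1.4670e+01]
s2 [4.6530e+02 2.8179e+02 4.3000e-01 1.7410e+01]
at [ 497.9 -139.7  229.7] yaw 5.86
(577, 293, 225, 10) -> [ 0.6144 -2.112   0.0233 -0.0115]
```

{"op": "move_arm", "data": {
  "moves": "0.85 0.1 -1 0.02 0; 0.85 0.1 -1 0.02 0; 0.85 0.1 -1 0.02 0; 0.85 0.1 -1 0.02 0; 0.85 0.1 -1 0.02 0"
}}

```text
time_s: 26.38
ee_pos: [497.8, 61.0, 225.8]
tool_rot: [0.999, 0.052, -0.002, 0.0]
force: [-0.1, 0.3, -0.1]
finger_gap: 0.851
grip_force: 0.0
```

{"op": "move_arm", "data": {
  "moves": "0.85 0.5 -1 0 -0.013; 0.85 0.5 -1 0 -0.013; 0.85 0.5 -1 0 -0.013; 0.85 0.5 -1 0 -0.013; 0.85 0.5 -1 0 -0.013; 0.85 0.5 -1 0 -0.013"
}}

```text
time_s: 27.12
ee_pos: [577.8, 267.5, 226.2]
tool_rot: [0.996, 0.091, -0.001, 0.001]
force: [0.8, -0.7, 0.0]
finger_gap: 0.846
grip_force: 0.0
```

Run:
```python
from h import *
rel([(576.8,293.3,225,10.7),(576.8,293.3,54,10.7)])
```

```text
at [577.8 267.5 226.2] yaw 10.44
(576.8, 293.3, 225, 10.7) -> [ 0.0185 -0.1279  0.0062 -0.0007]
(576.8, 293.3, 54, 10.7) -> [ 1.850e-02 -1.279e-01  8.612e-01 -7.000e-04]
```

{"op": "move_arm", "data": {
  "moves": "0.85 0.018 -0.128 0 -0.001; 0.85 0.018 -0.128 0.3 -0.001; 0.85 0.018 -0.128 0.6 -0.001; 0.85 0.018 -0.128 0.86 -0.001; 0.85 0.018 -0.128 0.86 -0.001; 0.85 0.018 -0.128 0.86 -0.001; 0.2 0.018 -0.128 0.86 -0.001; 0.2 0.018 -0.128 0.86 -0.001; 0.2 0.018 -0.128 0.86 -0.001; 0.2 0.018 -0.128 0.86 -0.001; 0.2 0.018 -0.128 0.86 -0.001; 0.2 0.018 -0.128 0.86 -0.001"
}}

```text
time_s: 28.62
ee_pos: [580.3, 295.0, 60.1]
tool_rot: [0.995, 0.096, 0.004, 0.0]
force: [0.6, -4.3, 7.2]
finger_gap: 0.52
grip_force: 40.8
```

{"op": "move_arm", "data": {
  "moves": "0.2 0 0 -0.1 0; 0.2 0 0 -0.3 0; 0.2 0 0 -0.55 0; 0.2 0 0 -0.8 0; 0.2 0 0 -0.9 0; 0.2 0 0 -0.9 0; 0.2 0 0 -0.9 0"
}}

```text
time_s: 29.5
ee_pos: [574.9, 294.9, 232.6]
tool_rot: [0.995, 0.095, -0.002, 0.001]
force: [-0.2, -0.7, -3.6]
finger_gap: 0.522
grip_force: 41.8
```

Run:
```python
from h import *
rel([(*w(-43,240),232,5.9),(*w(-43,-55),232,5.9)])
```

```text
at [574.9 294.9 232.6] yaw 10.9
(np.float64(480.2515778180104), np.float64(44.90687216801831), 232, 5.9) -> [-0.7011  1.1377  0.0028  0.0139]
(np.float64(510.5828805654671), np.float64(-248.5296832807569), 232, 5.9) -> [-0.8295  2.6071  0.0028  0.0139]
```

{"op": "move_arm", "data": {
  "moves": "0.2 -0.15 0.22 0 0.005; 0.2 -0.3 0.45 0 0.01; 0.2 -0.45 0.7 0 0.014; 0.2 -0.6 0.9 0 0.014; 0.2 -0.7 1 0 0.014; 0.2 -0.7 1 0 0.014; 0.2 -0.7 1 0 0.014"
}}

```text
time_s: 30.38
ee_pos: [476.4, 72.8, 233.8]
tool_rot: [0.999, 0.051, -0.001, -0.0]
force: [0.1, 0.6, -3.5]
finger_gap: 0.516
grip_force: 42.0
```

{"op": "move_arm", "data": {
  "moves": "0.2 0 0.25 0 0; 0.2 0 0.5 0 0; 0.2 0 0.75 0 0; 0.2 0 0.9 0 0; 0.2 0 0.9 0 0; 0.2 0 0.9 0 0"
}}

```text
time_s: 31.12
ee_pos: [495.4, -105.4, 234.5]
tool_rot: [0.999, 0.051, -0.001, -0.001]
force: [-0.9, 0.6, -4.6]
finger_gap: 0.523
grip_force: 42.2
```

Run:
```python
from h import *
rel([(*w(-43,-55),232,5.9)])
```

```text
at [ 495.4 -105.4  234.5] yaw 5.88
(np.float64(510.5828805654671), np.float64(-248.5296832807569), 232, 5.9) -> [ 0.0021  0.7196  0.0125 -0.    ]
```

{"op": "move_arm", "data": {
  "moves": "0.2 0.002 0.25 0 0; 0.2 0.002 0.5 0 0; 0.2 0.002 0.72 0 0; 0.2 0.002 0.72 0 0; 0.2 0.002 0.72 0 0; 0.2 0.002 0.72 0.2 0; 0.2 0.002 0.72 0.4 0; 0.2 0.002 0.72 0.6 0; 0.2 0.002 0.72 0.7 0; 0.2 0.002 0.72 0.75 0; 0.2 0.002 0.72 0.75 0; 0.2 0.002 0.72 0.75 0"
}}

```text
time_s: 32.62
ee_pos: [511.6, -249.7, 86.6]
tool_rot: [0.999, 0.051, 0.001, 0.001]
force: [-0.2, 0.3, -3.1]
finger_gap: 0.517
grip_force: 42.4
```

Run:
```python
from h import *
rel([(*w(-43,-55),76,5.9)])
```

```text
at [ 511.6 -249.7   86.6] yaw 5.89
(np.float64(510.5828805654671), np.float64(-248.5296832807569), 76, 5.9) -> [-0.0045 -0.0066  0.0532 -0.    ]
```

{"op": "move_arm", "data": {
  "moves": "0.2 -0.004 -0.005 0.02 0; 0.2 -0.004 -0.005 0.035 0; 0.2 -0.004 -0.005 0.045 0; 0.2 -0.004 -0.005 0.05 0; 0.2 -0.004 -0.005 0.055 0; 0.2 -0.004 -0.005 0.06 0; 0.2 -0.004 -0.005 0.065 0; 0.2 -0.004 -0.005 0.065 0; 0.2 -0.004 -0.005 0.065 0"
}}

```text
time_s: 33.75
ee_pos: [509.5, -248.8, 74.2]
tool_rot: [0.999, 0.051, -0.0, -0.0]
force: [-4.4, 2.8, 9.8]
finger_gap: 0.522
grip_force: 44.3
```

{"op": "move_arm", "data": {
  "moves": "0.6 0 0 -0.01 0; 0.68 0 0 -0.01 0; 0.74 0 0 -0.01 0; 0.74 0 0 -0.02 0; 0.74 0 0 -0.04 0; 0.74 0 0 -0.1 0; 0.74 0 0 -0.4 0; 0.74 0 0 -0.7 0; 0.74 0 0 -1 0; 0.74 0 0 -1 0; 0.74 0 0 -1 0"
}}

```text
time_s: 35.12
ee_pos: [509.4, -248.6, 273.0]
tool_rot: [0.999, 0.051, 0.0, 0.0]
force: [-0.3, 0.4, -0.8]
finger_gap: 0.739
grip_force: 0.0
```

{"op": "move_arm", "data": {
  "moves": "0 0 -1 -0.5 0; 0 0 -1 -0.5 0; 0 0 -1 -0.5 0; 0 0 -1 -0.5 0; 0 0 -1 -0.5 0; 0 0 -1 -0.5 0"
}}

```text
time_s: 35.88
ee_pos: [488.3, -50.0, 370.3]
tool_rot: [0.999, 0.051, -0.002, -0.0]
force: [0.6, -0.1, -0.2]
finger_gap: 0.001
grip_force: 0.0
```

Run:
```python
from h import *
f=look("t4")
for n,x,y,l in(("s1",586,88.7,0),("s2",465.5,281.7,0)): print(n,np.round(fit(f,x,y,l),2))
b=cv2.resize(f["img"][180:300,222:455],None,fx=3.4,fy=3.4,interpolation=cv2.INTER_CUBIC); cv2.imwrite("pics/t4b.png",cv2.convertScaleAbs(b,alpha=1.5,beta=10))
rel([(*w(0,0),300,5.9)])
```

```text
s1 [ 5.8574e+02  8.9380e+01 -2.9000e-01  1.2770e+01]
s2 [4.6539e+02 2.8184e+02 4.3000e-01 1.8690e+01]
at [488.4 -50.4 370.2] yaw 5.82
(np.float64(547.7), np.float64(-189.4), 300, 5.9) -> [ 2.248e-01  7.215e-01  3.509e-01 -2.000e-04]
```

View pics/t4b.png

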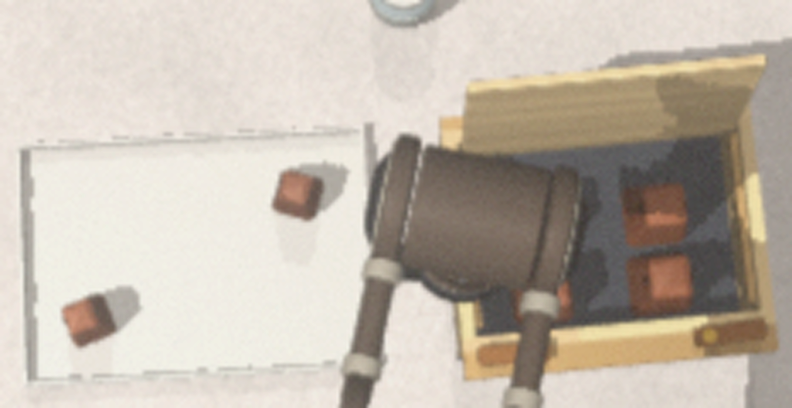

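All four large weights stand upright in the case, and both small ones are still in the tray at crop (298,193) and (88,320). Now the lid.

Run:
```python
from h import *
from cell import bot
print(bot.tcp_to_tips)
f=look(); print("jar case-frame approx",unproj(f,(341,182),0))
rel([(*w(140,0),370,5.9),(*w(140,0),272,5.9)])
```

```text
19.0
jar case-frame approx [766.51968498 -10.25035895   0.        ]
at [488.5 -50.6 370.3] yaw 5.78
(np.float64(686.958026314673), np.float64(-175.00548344188496), 370, 5.9) -> [ 9.248e-01  7.188e-01  1.500e-03 -3.000e-04]
(np.float64(686.958026314673), np.float64(-175.00548344188496), 272, 5.9) -> [ 9.248e-01  7.188e-01  4.915e-01 -3.000e-04]
```

{"op": "move_arm", "data": {
  "moves": "0 0.925 0.72 0 0; 0 0.925 0.72 0 0; 0 0.925 0.72 0 0; 0 0.925 0.72 0 0; 0 0.925 0.72 0 0; 0 0.925 0.72 0 0; 0 0.925 0.72 0.25 0; 0 0.925 0.72 0.49 0; 0 0.925 0.72 0.49 0; 0 0.925 0.72 0.49 0"
}}

```text
time_s: 37.22
ee_pos: [688.3, -174.1, 276.9]
tool_rot: [0.999, 0.051, 0.001, 0.001]
force: [0.3, 0.1, 0.6]
finger_gap: 0.0
grip_force: 0.0
```

Run:
```python
from h import *
r=145
rel([(*w(84-r*np.cos(t)+11,0),118+r*np.sin(t)+19,5.9) for t in(1.7,1.55,1.4,1.25,1.1,.95,.8,.65,.5,.35,.2,.1,0)])
```

```text
at [ 688.3 -174.1  276.9] yaw 5.87
(np.float64(660.7799560469603), np.float64(-177.71140047877165), np.float64(280.79139751560797), 5.9) -> [-1.388e-01  3.900e-03 -1.940e-02 -1.000e-04]
(np.float64(639.1972480833513), np.float64(-179.94231423916867), np.float64(281.96864580745677), 5.9) -> [-2.473e-01  3.900e-03 -2.530e-02 -1.000e-04]
(np.float64(617.6818972528026), np.float64(-182.1662655759783), np.float64(279.8902108483267), 5.9) -> [-3.554e-01  4.000e-03 -1.490e-02 -1.000e-04]
(np.float64(596.7170919506242), np.float64(-184.3333093367304), np.float64(274.60276980656), 5.9) -> [-4.608e-01  4.100e-03  1.150e-02 -1.000e-04]
(np.float64(576.7736565064645), np.float64(-186.39477839042763), np.float64(266.2250672089082), 5.9) -> [-5.61e-01  4.10e-03  5.34e-02 -1.00e-04]
(np.float64(558.2994774849035), np.float64(-188.3043765863876), np.float64(254.9452481944592), 5.9) -> [-6.539e-01  4.200e-03  1.098e-01 -1.000e-04]
(np.float64(541.7094451187986), np.float64(-190.0192184659784), np.float64(241.0166331804308), 5.9) -> [-7.373e-01  4.200e-03  1.795e-01 -1.000e-04]
(np.float64(527.3761357
[... 168 characters left out ...]
(-192.71582536517465), np.float64(206.51670309760942), 5.9) -> [-8.684e-01  4.300e-03  3.520e-01 -1.000e-04]
(np.float64(506.70935682122115), np.float64(-193.63703040736368), np.float64(186.72018208104043), 5.9) -> [-9.132e-01  4.300e-03  4.510e-01 -1.000e-04]
(np.float64(500.8400185232686), np.float64(-194.24371922488393), np.float64(165.80705296528387), 5.9) -> [-9.427e-01  4.400e-03  5.555e-01 -1.000e-04]
(np.float64(498.6855474737639), np.float64(-194.4664178370702), np.float64(151.47584541379007), 5.9) -> [-9.536e-01  4.400e-03  6.272e-01 -1.000e-04]
(np.float64(497.96499060190257), np.float64(-194.54089877075538), np.float64(137.0), 5.9) -> [-9.572e-01  4.400e-03  6.996e-01 -1.000e-04]
```

{"op": "move_arm", "data": {
  "moves": "0 -0.14 0.004 -0.01 0; 0 -0.2 0.004 -0.02 0; 0 -0.25 0.004 -0.02 0; 0 -0.31 0.004 -0.015 0; 0 -0.36 0.004 -0.015 0; 0 -0.41 0.004 0 0; 0 -0.46 0.004 0.015 0; 0 -0.51 0.004 0.035 0; 0 -0.56 0.004 0.055 0; 0 -0.61 0.004 0.085 0; 0 -0.66 0.004 0.115 0; 0 -0.66 0.004 0.115 0"
}}

```text
time_s: 38.72
ee_pos: [554.5, -187.9, 249.7]
tool_rot: [0.999, 0.051, -0.002, -0.001]
force: [0.2, 0.1, 0.5]
finger_gap: -0.003
grip_force: 0.0
```

Run:
```python
from h import *
from cell import eyes
f=eyes.grab_frame("side"); cv2.imwrite("pics/lid1.png",cv2.resize(f["img"][100:300,220:480],None,fx=2.5,fy=2.5,interpolation=cv2.INTER_CUBIC))
r=145
rel([(*w(84-r*np.cos(t)+11,0),118+r*np.sin(t)+19,5.9) for t in(.95,.8,.65,.5,.35,.2,.1,0)])
```

```text
at [ 555.  -187.8  250.2] yaw 5.83
(np.float64(558.2994774849035), np.float64(-188.3043765863876), np.float64(254.9452481944592), 5.9) -> [ 0.016   0.004  -0.024  -0.0002]
(np.float64(541.7094451187986), np.float64(-190.0192184659784), np.float64(241.0166331804308), 5.9) -> [-0.0674  0.0041  0.0457 -0.0002]
(np.float64(527.376135769105), np.float64(-191.5007923775642), np.float64(224.75202883172574), 5.9) -> [-0.1395  0.0041  0.127  -0.0002]
(np.float64(515.6214446630352), np.float64(-192.71582536517465), np.float64(206.51670309760942), 5.9) -> [-1.986e-01  4.200e-03  2.182e-01 -2.000e-04]
(np.float64(506.70935682122115), np.float64(-193.63703040736368), np.float64(186.72018208104043), 5.9) -> [-2.434e-01  4.300e-03  3.172e-01 -2.000e-04]
(np.float64(500.8400185232686), np.float64(-194.24371922488393), np.float64(165.80705296528387), 5.9) -> [-2.729e-01  4.300e-03  4.217e-01 -2.000e-04]
(np.float64(498.6855474737639), np.float64(-194.4664178370702), np.float64(151.47584541379007), 5.9) -> [-2.837e-01  4.300e-03  4.934e-01 -2.000e-04]
(np.float64(497.96499060190257), np.float64(-194.54089877075538), np.float64(137.0), 5.9) -> [-2.873e-01  4.300e-03  5.658e-01 -2.000e-04]
```

View pics/lid1.png

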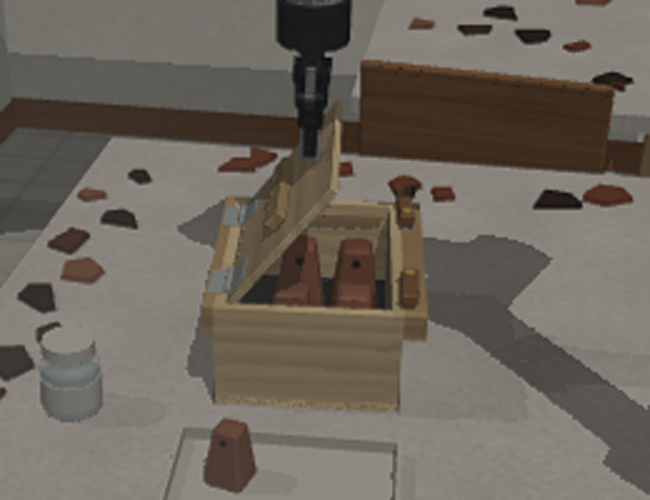

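The picture shows the lid coming down at about 0.9 rad, with the fingertip at (312,155) behind its outer face and the weights standing clear below. I'll carry on along the arc.

{"op": "move_arm", "data": {
  "moves": "0 -0.03 0.004 0.01 0; 0 -0.067 0.004 0.046 0; 0 -0.105 0.004 0.085 0; 0 -0.14 0.004 0.127 0; 0 -0.17 0.004 0.17 0; 0 -0.2 0.004 0.22 0; 0 -0.225 0.004 0.265 0; 0 -0.245 0.004 0.315 0; 0 -0.26 0.004 0.37 0; 0 -0.27 0.004 0.42 0; 0 -0.28 0.004 0.47 0; 0 -0.28 0.004 0.5 0"
}}

```text
time_s: 40.28
ee_pos: [500.5, -194.7, 150.3]
tool_rot: [0.999, 0.051, -0.001, -0.0]
force: [0.1, 0.9, 0.5]
finger_gap: -0.002
grip_force: 0.6
```

{"op": "move_arm", "data": {
  "moves": "0 0 0 0.025 0; 0 0 0 0.05 0; 0 0 0 0.07 0; 0 0 0 0.08 0; 0 0 0 0.085 0; 0 0 0 0.09 0; 0 0 0 0.09 0"
}}

```text
time_s: 41.15
ee_pos: [501.1, -194.9, 136.9]
tool_rot: [0.999, 0.051, -0.001, -0.0]
force: [-8.5, 2.7, 20.9]
finger_gap: -0.0
grip_force: 10.5
```

The press reached 21 N with the tips at 118 mm, so the lid is flush. Next, the left button.

```bash
cat >> h.py <<'E'
def btn(s):
    P=[(*w(-138,s*112),190,5.9),(*w(-138,s*112),146,5.9)]
    for p in (1.45,1.2,.95,.7,.45,.2,.05,-.03):
        x=-104+36*np.cos(p)-23*np.sin(p); y=75+36*np.sin(p)+23*np.cos(p); P.append((*w(x,s*y),146,5.9))
    rel([tuple(np.round(q,1)) for q in P])
E
python3 -c "
from h import *
btn(1)"
```

```text
at [ 501.1 -194.9  136.9] yaw 5.87
(np.float64(398.9), np.float64(-92.2), np.float64(190.0), np.float64(5.9)) -> [-4.559e-01 -5.631e-01 -2.657e-01 -1.000e-04]
(np.float64(398.9), np.float64(-92.2), np.float64(146.0), np.float64(5.9)) -> [-4.559e-01 -5.631e-01 -4.570e-02 -1.000e-04]
(np.float64(414.2), np.float64(-89.1), np.float64(146.0), np.float64(5.9)) -> [-3.782e-01 -5.707e-01 -4.570e-02 -1.000e-04]
(np.float64(423.9), np.float64(-84.7), np.float64(146.0), np.float64(5.9)) -> [-3.277e-01 -5.876e-01 -4.570e-02 -1.000e-04]
(np.float64(434.4), np.float64(-82.8), np.float64(146.0), np.float64(5.9)) -> [-2.745e-01 -5.917e-01 -4.570e-02 -1.000e-04]
(np.float64(445.0), np.float64(-83.6), np.float64(146.0), np.float64(5.9)) -> [-2.222e-01 -5.823e-01 -4.570e-02 -1.000e-04]
(np.float64(455.1), np.float64(-87.0), np.float64(146.0), np.float64(5.9)) -> [-1.737e-01 -5.602e-01 -4.570e-02 -1.000e-04]
(np.float64(464.0), np.float64(-92.8), np.float64(146.0), np.float64(5.9)) -> [-1.324e-01 -5.269e-01 -4.570e-02 -1.000e-04]
(np.float64(468.6), np.float64(-97.3), np.float64(146.0), np.float64(5.9)) -> [-1.118e-01 -5.021e-01 -4.570e-02 -1.000e-04]
(np.float64(470.8), np.float64(-99.9), np.float64(146.0), np.float64(5.9)) -> [-1.022e-01 -4.881e-01 -4.570e-02 -1.000e-04]
```

{"op": "move_arm", "data": {
  "moves": "0 0 0 -0.15 0; 0 0 0 -0.3 0; 0 -0.46 -0.56 -0.3 0; 0 -0.46 -0.56 -0.3 0; 0 -0.46 -0.56 -0.3 0; 0 -0.46 -0.56 -0.3 0; 0 -0.46 -0.56 -0.15 0; 0 -0.46 -0.56 -0.05 0; 0 -0.46 -0.56 -0.05 0; 0 -0.46 -0.56 -0.05 0"
}}

```text
time_s: 42.4
ee_pos: [399.8, -93.9, 144.1]
tool_rot: [0.999, 0.051, 0.001, 0.0]
force: [-0.0, -0.0, 0.8]
finger_gap: 0.0
grip_force: 0.0
```

```bash
python3 -c "
from h import *
btn(1)"
```

```text
at [399.8 -93.9 144.1] yaw 5.82
(np.float64(398.9), np.float64(-92.2), np.float64(190.0), np.float64(5.9)) -> [-3.500e-03 -8.700e-03 -2.296e-01 -2.000e-04]
(np.float64(398.9), np.float64(-92.2), np.float64(146.0), np.float64(5.9)) -> [-0.0035 -0.0087 -0.0096 -0.0002]
(np.float64(414.2), np.float64(-89.1), np.float64(146.0), np.float64(5.9)) -> [ 0.0742 -0.0164 -0.0096 -0.0002]
(np.float64(423.9), np.float64(-84.7), np.float64(146.0), np.float64(5.9)) -> [ 0.1247 -0.0333 -0.0096 -0.0002]
(np.float64(434.4), np.float64(-82.8), np.float64(146.0), np.float64(5.9)) -> [ 0.1779 -0.0374 -0.0096 -0.0002]
(np.float64(445.0), np.float64(-83.6), np.float64(146.0), np.float64(5.9)) -> [ 2.302e-01 -2.810e-02 -9.600e-03 -2.000e-04]
(np.float64(455.1), np.float64(-87.0), np.float64(146.0), np.float64(5.9)) -> [ 2.787e-01 -6.100e-03 -9.600e-03 -2.000e-04]
(np.float64(464.0), np.float64(-92.8), np.float64(146.0), np.float64(5.9)) -> [ 3.20e-01  2.73e-02 -9.60e-03 -2.00e-04]
(np.float64(468.6), np.float64(-97.3), np.float64(146.0), np.float64(5.9)) -> [ 3.406e-01  5.200e-02 -9.600e-03 -2.000e-04]
(np.float64(470.8), np.float64(-99.9), np.float64(146.0), np.float64(5.9)) -> [ 3.502e-01  6.610e-02 -9.600e-03 -2.000e-04]
```

Push the button round, then back off and lift.

{"op": "move_arm", "data": {
  "moves": "0 0.075 -0.016 -0.01 0; 0 0.125 -0.033 -0.01 0; 0 0.178 -0.037 -0.01 0; 0 0.23 -0.028 -0.01 0; 0 0.279 -0.006 -0.01 0; 0 0.32 0.027 -0.01 0; 0 0.34 0.052 -0.01 0; 0 0.35 0.068 -0.01 0; 0 0.35 0.068 -0.01 0; 0 0.35 0 -0.01 0; 0 0.35 -0.02 -0.3 0; 0 0.35 -0.02 -0.3 0"
}}

```text
time_s: 43.9
ee_pos: [471.1, -81.8, 207.9]
tool_rot: [0.999, 0.052, 0.005, 0.002]
force: [1.1, -0.3, 0.8]
finger_gap: -0.001
grip_force: 0.0
```

```bash
python3 -c "
from h import *
btn(-1)"
```

```text
at [471.1 -81.8 207.9] yaw 5.91
(np.float64(421.9), np.float64(-315.0), np.float64(190.0), np.float64(5.9)) -> [-0.3646  1.1347  0.0897  0.    ]
(np.float64(421.9), np.float64(-315.0), np.float64(146.0), np.float64(5.9)) -> [-0.3646  1.1347  0.3097  0.    ]
(np.float64(437.5), np.float64(-314.9), np.float64(146.0), np.float64(5.9)) -> [-0.2869  1.1422  0.3097  0.    ]
(np.float64(447.9), np.float64(-317.2), np.float64(146.0), np.float64(5.9)) -> [-0.2364  1.159   0.3097  0.    ]
(np.float64(458.6), np.float64(-316.9), np.float64(146.0), np.float64(5.9)) -> [-0.183   1.163   0.3097  0.    ]
(np.float64(468.8), np.float64(-314.0), np.float64(146.0), np.float64(5.9)) -> [-0.1308  1.1539  0.3097  0.    ]
(np.float64(478.0), np.float64(-308.6), np.float64(146.0), np.float64(5.9)) -> [-0.0823  1.1317  0.3097  0.    ]
(np.float64(485.6), np.float64(-301.1), np.float64(146.0), np.float64(5.9)) -> [-0.0406  1.0983  0.3097  0.    ]
(np.float64(489.1), np.float64(-295.8), np.float64(146.0), np.float64(5.9)) -> [-0.0205  1.0738  0.3097  0.    ]
(np.float64(490.7), np.float64(-292.7), np.float64(146.0), np.float64(5.9)) -> [-0.0109  1.0592  0.3097  0.    ]
```

{"op": "move_arm", "data": {
  "moves": "0 -0.37 0.9 0 0; 0 -0.37 0.9 0 0; 0 -0.37 0.9 0 0; 0 -0.37 0.9 0 0; 0 -0.37 0.9 0 0"
}}

```text
time_s: 44.52
ee_pos: [411.6, -267.9, 202.7]
tool_rot: [0.999, 0.05, -0.0, -0.001]
force: [-0.5, -0.5, 1.4]
finger_gap: 0.002
grip_force: 0.0
```

{"op": "move_arm", "data": {
  "moves": "0 0 0.24 0 0; 0 0 0.24 0 0; 0 0 0.24 0.1 0; 0 0 0.24 0.3 0; 0 0 0.24 0.31 0; 0 0 0.24 0.31 0; 0 0 0.24 0.31 0"
}}

```text
time_s: 45.4
ee_pos: [418.2, -316.4, 143.0]
tool_rot: [0.999, 0.051, 0.001, 0.001]
force: [0.5, -0.8, 0.1]
finger_gap: 0.001
grip_force: 0.0
```

```bash
python3 -c "
from h import *
btn(-1)"
```

```text
at [ 418.2 -316.4  143. ] yaw 5.9
(np.float64(421.9), np.float64(-315.0), np.float64(190.0), np.float64(5.9)) -> [ 0.0192 -0.0053 -0.2351 -0.    ]
(np.float64(421.9), np.float64(-315.0), np.float64(146.0), np.float64(5.9)) -> [ 0.0192 -0.0053 -0.0151 -0.    ]
(np.float64(437.5), np.float64(-314.9), np.float64(146.0), np.float64(5.9)) -> [ 0.0968  0.0023 -0.0151 -0.    ]
(np.float64(447.9), np.float64(-317.2), np.float64(146.0), np.float64(5.9)) -> [ 0.1474  0.019  -0.0151 -0.    ]
(np.float64(458.6), np.float64(-316.9), np.float64(146.0), np.float64(5.9)) -> [ 0.2007  0.023  -0.0151 -0.    ]
(np.float64(468.8), np.float64(-314.0), np.float64(146.0), np.float64(5.9)) -> [ 0.2529  0.0139 -0.0151 -0.    ]
(np.float64(478.0), np.float64(-308.6), np.float64(146.0), np.float64(5.9)) -> [ 0.3015 -0.0083 -0.0151 -0.    ]
(np.float64(485.6), np.float64(-301.1), np.float64(146.0), np.float64(5.9)) -> [ 0.3431 -0.0417 -0.0151 -0.    ]
(np.float64(489.1), np.float64(-295.8), np.float64(146.0), np.float64(5.9)) -> [ 0.3633 -0.0662 -0.0151 -0.    ]
(np.float64(490.7), np.float64(-292.7), np.float64(146.0), np.float64(5.9)) -> [ 0.3728 -0.0808 -0.0151 -0.    ]
```

{"op": "move_arm", "data": {
  "moves": "0 0.097 0.002 -0.015 0; 0 0.147 0.019 -0.015 0; 0 0.2 0.023 -0.015 0; 0 0.253 0.014 -0.015 0; 0 0.3 -0.008 -0.015 0; 0 0.343 -0.042 -0.015 0; 0 0.363 -0.066 -0.015 0; 0 0.373 -0.082 -0.015 0; 0 0.373 -0.082 -0.015 0; 0 0.373 -0.01 -0.015 0; 0 0.373 0 -0.3 0; 0 0.373 0 -0.4 0"
}}

```text
time_s: 46.9
ee_pos: [492.9, -310.8, 224.6]
tool_rot: [0.999, 0.05, 0.002, 0.002]
force: [0.1, 0.1, 0.5]
finger_gap: -0.001
grip_force: 0.0
```

{"op": "move_arm", "data": {
  "moves": "0 -0.5 0.9 -0.2 0; 0 -0.5 0.9 -0.2 0; 0 -0.5 0.9 -0.2 0; 0 -0.5 0.9 -0.2 0; 0 -0.5 0.9 -0.2 0; 0 -0.5 0.9 -0.2 0"
}}

```text
time_s: 47.65
ee_pos: [410.3, -496.2, 260.3]
tool_rot: [0.999, 0.051, -0.0, -0.001]
force: [-0.1, 0.0, -0.0]
finger_gap: 0.003
grip_force: 0.0
```

Run:
```python
from h import *
f=look("t5")
b=cv2.resize(f["img"][180:300,222:455],None,fx=3.4,fy=3.4,interpolation=cv2.INTER_CUBIC); cv2.imwrite("pics/t5b.png",cv2.convertScaleAbs(b,alpha=1.5,beta=10))
for s in(1,-1): print(((proj(f,[[*w(-104,s*75),136],[*w(-54,s*75),136]])-[222,180])*3.4).round())
```

```text
[[535. 349.]
 [530. 291.]]
[[709. 334.]
 [702. 276.]]
```

View pics/t5b.png

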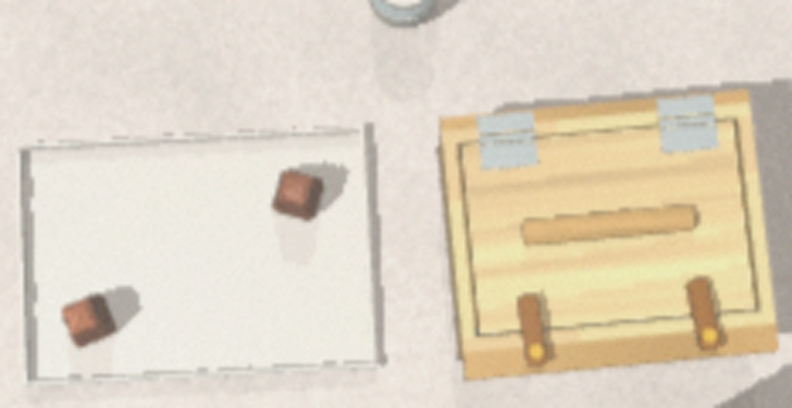

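The lid is flush. Both turnbuttons, from (537,352) to (528,296) and from (710,336) to (697,280), are within about 0.1 rad of square, and both small weights are in the tray.

```bash
python3 -c "
from cell import bot
print(bot.sign_off())"
```

```text
the job is handed in; nothing more can be done
None
```

The job is handed in: all four large weights are in the case, both small ones are in the tray, the lid is shut flush and both turnbuttons are within about 0.1 rad of square over it; the sign-off gave no verdict.

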